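# Refill the indexing dish and hold its plunger out

### The arm

A 7-joint arm with a two-finger parallel gripper is mounted at the origin on the work surface. World frame = base frame: x ahead of the robot, y to its left, z up, the work surface at z = 0. Lengths are in m, angles in rad, forces in N, time in s.
With the tool pointing down it reaches from about 0.4 to 0.85 m from the base axis. Payload 10.4 kg.
Tool frame: the origin (TCP) lies at the very end of the fingers, on their centre line; the grasp point (between the pads) lies 19 mm behind it; z points along the fingers, y is the direction in which the jaws open and shut (so a half turn about z gives the same grasp; the last joint's range is limited). The gripper opens to 87 mm and grips with 3 to 60 N. Pads are 19 mm wide; open, the fingers measure 117 mm over their backs; the gripper's body (75 mm by 190 mm) begins 51 mm behind the grasp point.
Start: joints at [-1.357, 0.332, -0.065, 1.46, 0.022, 1.35, -0.088], TCP at [0.147, 0.608, 0.223] pointing down, gripper open.
Joint ranges: [-2.6, 2.6], [-0.5, 2.12], [-1.47, 1.34], [0.16, 2.42], [-1.27, 4.41], [0.06, 2.06], [-2.6, 2.6]. Speed limits (rad/s): [2.22, 2.22, 2.79, 2.79, 3.14, 3.14, 3.14].

### API

Orientations are given as a unit quaternion [x, y, z, w].
In Python, from bench import read_state, imaging, r gives the robot as it stands. The module is installed in compiled form; this text tells all that it offers.
- The arm moves only by the tool move_arm, never from a script. Its argument "series" is a list of rows, each a list of 4 numbers: the shift along the tool's x, y, z in m, then the turn about the tool's z in rad. In form: [[x, y, z, roll], ...]. A call has 1 to 20 rows; each row is the pose to reach, as a shift and turn from the pose commanded when the call began, along the tool's axes at that moment; what a row does not reach only later rows make up. A row lasts 1/10 s, in which the tool goes at most 50 mm and 8.59 degrees, less where a joint would pass 70% of its speed; a pose out of reach is approached as far as the arm can. A call with a gripper value outside its range is refused whole. "claw" is the gripper's target within -1 to 1 (fully open at 1, half-way at 0, shut at -1), set as the call begins (left out, the last holds). The fingers move at their own pace and stop on an object; "newtons" is the grip in N (left out, the last holds). Time passes only in rows, so rows that repeat a pose let the fingers close. It gives the time, the measured TCP pose, the force and the opening at its end, in the units of the state.
- read_state(): the state, without advancing time (a new reading comes with each control period).
- imaging.camera(name): name is "side" or "top" or "wrist"; returns (picture, depth): 420x560x3 uint8, red, green, blue; 420x560 float32, m along the optical axis (not along the pixel's ray), 0 where there is no reading.
- imaging.get_calibration(name): a dict with "camera_matrix" (3x3 intrinsics, pixels), "R" (3x3) and "t" (3): a world point X has camera coordinates R X + t. Camera axes: x right, y down, z forward; pixel columns grow to the right and rows downward; lengths in m; the calibration is good to about 2 mm. A picture is of the moment at which its call begins: read the wrist's pose just before it. get_calibration takes no time and is no camera call; for the wrist camera it gives the pose at the moment of the call.
- r.close_job(): hands the job in, once; it reports no verdict.
The state is a dict: "time": time; "joint_positions": joint angles; "joint_vel": joint speeds; "joint_torque": joint torques, N m; "ee_pos": TCP position; "eef_rot": TCP orientation; "ft_force": force on the tool from outside, world axes, zero at the start; "torque": the same for the moment, N m; "width": finger opening in m.
Only numpy, scipy, OpenCV 4.12 (cv2) and the standard library are available. Lean on these libraries where they do the work, as an engineer would, in place of code of your own. Each camera call takes 0.05 s, during which the arm holds its last target.

### The job

Pick up the open parts cup, tip all six brass ball feet from it into the dish on the indexing stand, and stand the empty cup back upright on the bench, leaving the other things where they are. Then take the black knob of the stand's index plunger, pull it fully up so that its pin is clear of the hole in the disc, and finish while still holding it there in the fingers, so that I can turn the dish.

Things in the scene. Friction and masses are not known exactly. Their poses are not given: they have to be found in the camera images.
- cup_mid (a point): the parts cup: a plain round open aluminium cup, 75 mm tall, slightly wider at the top (46 mm across the foot, 60 mm across the rim), wall 3 mm, floor 4 mm thick, about 80 g empty; six brass balls lie in it, two layers deep. This point is on its axis, half-way up (37.5 mm above its foot), where it is 53 mm across; its z axis points out of the mouth. It stands left or right of the stand, and a closed steel tin stands on the other side
- dish_in (a point): centre of the inner floor of the open round aluminium dish on the indexing stand, 28 mm above the bench. The dish is 96 mm across at the foot, flares to 132 mm at the rim, wall 3 mm, rim 70 mm above the bench; it sits on a flat steel index disc, 190 mm across, with small dark holes round its edge. Fixed to the bench; the bracket reaches 130 mm from the dish centre. x axis: from the dish centre towards the plunger bracket
- plunger (a joint): travel of the sprung index plunger, m: 0 = pin seated in its hole, 0.020 = pulled fully up against its stop. It moves straight up. Its spring pulls it back down with about 4 N when seated and 11 N at full travel, so it drops back in when let go
- knob_mid (a point): middle of the plunger's upright round black knob, 26 mm across and 28 mm tall, 83 mm from the dish centre along the stand's x axis; seated, this point is 98 mm and the knob's top 112 mm above the bench. Below the knob: 15 mm neck, then a 20 mm wide steel sleeve whose top is 77 mm above the bench, in a grey bracket arm whose top is 63 mm above the bench; the dish rim passes 17 mm from the knob's axis, 70 mm above the bench. The point rises with the knob
- pin_hole (a point): mouth of the seat hole in the top face of the index disc, under the plunger, 24 mm above the bench; the seated pin, 9 mm thick, goes 6 mm into it
- ball0 (a point): centre of one of the six brass ball feet in the cup: 16 mm ball, 15 g, with a 7 mm flat on one side; it rolls easily
- ball1 (a point): centre of one of the six brass ball feet in the cup: 16 mm ball, 15 g, with a 7 mm flat on one side; it rolls easily
- ball2 (a point): centre of one of the six brass ball feet in the cup: 16 mm ball, 15 g, with a 7 mm flat on one side; it rolls easily
- ball3 (a point): centre of one of the six brass ball feet in the cup: 16 mm ball, 15 g, with a 7 mm flat on one side; it rolls easily
- ball4 (a point): centre of one of the six brass ball feet in the cup: 16 mm ball, 15 g, with a 7 mm flat on one side; it rolls easily
- ball5 (a point): centre of one of the six brass ball feet in the cup: 16 mm ball, 15 g, with a 7 mm flat on one side; it rolls easily
- cup: the same parts cup; origin at the centre of its underside. The last balls leave it only when it is tipped some 20 to 35 degrees past level
- tin: bystander: closed steel tin, 72 mm across, 60 mm tall; origin at the centre of its underside
- hammer: bystander: claw hammer lying on the bench beyond the stand, 290 mm long, handle towards its -x; origin on the bench near its middle
- buckle: bystander: flat rectangular brass buckle, 54 by 44 mm, about 8 mm thick; origin at the centre of its underside
- punch: bystander: steel setting punch lying on the bench, 125 mm long, 11 mm thick; origin under the middle of its shaft, its length along x
- dapping_block: bystander: dark round steel block, 64 mm across, 16 mm thick; origin at the centre of its underside
- jar: bystander: closed glass jar with steel cap, 68 mm across, 85 mm tall; origin at the centre of its underside

How it is judged:
By the outcome, as a careful person would: the job done as asked, in the order asked, and still so for the second after the job is handed in, while the arm keeps its last pose, push and grip.
It also fails if it takes over 61 s, if anything falls off the work surface, if the arm or the gripper's body presses on something with over 40 N, if the wrist force passes 120 N, or if a joint passes its speed limit or range.

## Working session

There is one attempt and no reset: what is moved stays moved. The work goes in short steps, Python scripts to look and compute and a tool call to move; the robot and the scene stay as the last step left them, time stands still between calls to the robot, and variables do not carry over. Pictures are saved under pics/ and viewed, and the job is handed in when it is done.

Besides the shell and the picture viewer there is one more tool, called after "Call:" by a JSON object that holds its "fn" and its "kwargs". move_arm: Moves the arm, as the interface text tells. Its arguments: {"type":"object","properties":{"series":{"type":"array","items":{"type":"array","items":{"type":"number"}}},"claw":{"type":"number"},"newtons":{"type":"number"}},"required":["series"]}

```bash
mkdir -p pics; ls
python3 - <<'E'
from bench import read_state, imaging, r
import cv2, numpy as np
s=read_state()
for k,v in s.items(): print(k,np.round(v,4))
for n in ["side","top","wrist"]:
    c=imaging.get_calibration(n); print(n,{k:np.round(v,4).tolist() for k,v in c.items()})
    p,d=imaging.camera(n); cv2.imwrite(f"pics/{n}0.png",p[:,:,::-1]); np.savez(f"pics/{n}0.npz",p=p,d=d,**{k:np.array(v) for k,v in c.items()})
print(dir(r),dir(imaging))
E
```

```text
pics
time 0.0
joint_positions [-1.3566  0.3329 -0.0647  1.4609  0.0216  1.3499 -0.0885]
joint_vel [-0.     -0.0005  0.0003  0.0001  0.0005 -0.0003  0.0009]
joint_torque [-4.0000e-04 -6.2327e+01  2.4300e-02 -3.8988e+01 -6.1400e-02  4.0100e-02
  1.0000e-04]
ee_pos [0.1465 0.6072 0.2217]
eef_rot [ 1.181e-01  9.930e-01 -7.000e-04 -1.000e-04]
ft_force [-0.6431  0.0176 -1.0041]
torque [0.0412 0.0188 0.0522]
width 0.0872
side {'camera_matrix': [[456.9045, 0.0, 280.4011], [0.0, 456.9045, 210.724], [0.0, 0.0, 1.0]], 'R': [[0.9993, -0.0358, 0.0093], [-0.0155, -0.6326, -0.7743], [0.0336, 0.7737, -0.6327]], 't': [-0.5339, 0.0532, 1.0688]}
top {'camera_matrix': [[454.5543, 0.0, 275.3908], [0.0, 454.5543, 204.5599], [0.0, 0.0, 1.0]], 'R': [[-0.0113, -0.9999, -0.0073], [-0.9957, 0.0119, -0.0915], [0.0915, 0.0062, -0.9958]], 't': [-0.0073, 0.5391, 0.9953]}
wrist {'camera_matrix': [[323.4096, 0.0, 277.9922], [0.0, 323.4096, 209.1408], [0.0, 0.0, 1.0]], 'R': [[0.2346, 0.9721, -0.0009], [0.9317, -0.2246, 0.2854], [0.2772, -0.0678, -0.9584]], 't': [-0.6243, -0.0341, 0.3899]}
['PlanningError', '__class__', '__delattr__', '__dict__', '__dir__', '__doc__', '__eq__', '__format__', '__ge__', '__getattribute__', '__getstate__', '__gt__', '__hash__', '__init__', '__init_subclass__', '__le__', '__lt__', '__module__', '__ne__', '__new__', '__reduce__', '__reduce_ex__', '__repr__', '__setattr__', '__sizeof__', '__str__', '__subclasshook__', '__weakref__', 'close_job'] ['__class__', '__delattr__', '__dict__', '__dir__', '__doc__', '__eq__', '__format__', '__ge__', '__getattribute__', '__getstate__', '__gt__', '__hash__', '__init__', '__init_subclass__', '__le__', '__lt__', '__module__', '__ne__', '__new__', '__reduce__', '__reduce_ex__', '__repr__', '__setattr__', '__sizeof__', '__str__', '__subclasshook__', '__weakref__', 'camera', 'get_calibration']
```

View pics/side0.png

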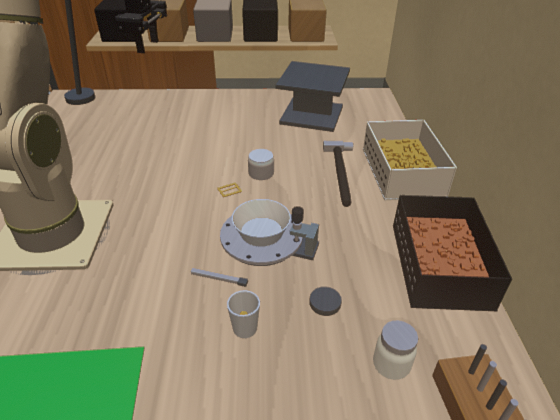

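View pics/top0.png

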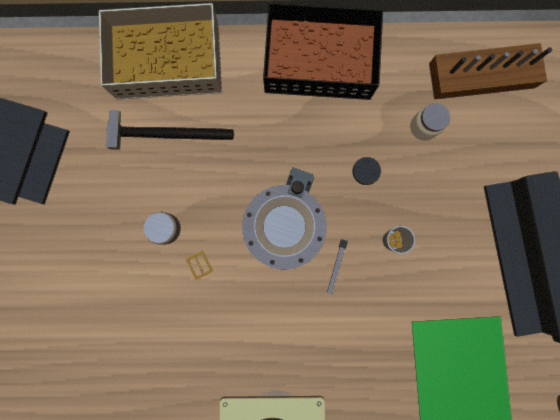

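View pics/wrist0.png

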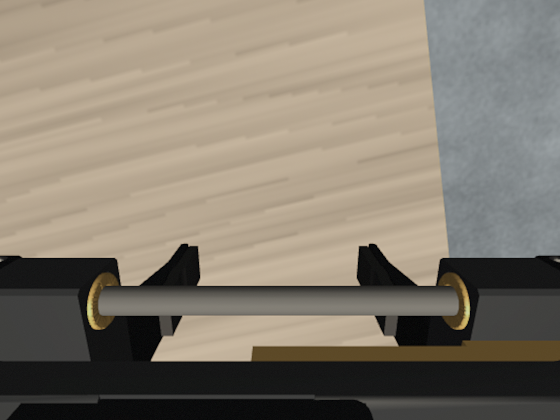

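```bash
cat > h.py <<'E'
import numpy as np, cv2
from scipy.optimize import least_squares
def pts(d,K,R,t):
    v,u=np.mgrid[0:d.shape[0],0:d.shape[1]]
    X=np.stack([(u-K[0,2])/K[0,0]*d,(v-K[1,2])/K[1,1]*d,d],-1)
    W=(X-t)@R
    W[d<=0]=np.nan
    return W
def load(n):
    z=np.load(n); return z['p'],z['d'],pts(z['d'],z['camera_matrix'],z['R'],z['t'])
def circ(P):
    A=np.c_[2*P,np.ones(len(P))]; s=np.linalg.lstsq(A,(P**2).sum(1),rcond=None)[0]
    f=lambda q:np.hypot(P[:,0]-q[0],P[:,1]-q[1])-q[2]
    q=least_squares(f,[s[0],s[1],np.sqrt(s[2]+s[0]**2+s[1]**2)],loss='soft_l1',f_scale=.001).x
    return q
E
python3 - <<'E'
from h import *
for n in ['top','side']:
    p,d,W=load(f'pics/{n}0.npz')
    print(n)
    def sel(c,rad,z0,z1):
        D=np.hypot(W[...,0]-c[0],W[...,1]-c[1]); m=(D<rad)&(W[...,2]>z0)&(W[...,2]<z1); return W[m]
    c=np.array([.46,-.27])
    bench=W[(abs(W[...,0]-.5)<.2)&(abs(W[...,1])<.3)&(abs(W[...,2])<.01)]; print('bench z',np.median(bench[:,2]))
    for i in range(3):
        P=sel(c,.045,.07,.08); q=circ(P[:,:2]); print('cup rim',len(P),q,P[:,2].max()); c=q[:2]
    c=np.array([.49,-.02])
    for i in range(3):
        P=sel(c,.075,.066,.075); q=circ(P[:,:2]); print('dish rim',len(P),q); c=q[:2]
    dish=c
    P=sel(dish,.13,.105,.12); print('knob top',len(P),P.mean(0),np.median(P,0),(P.min(0)+P.max(0))/2)
    k=P[:,:2].mean(0)-dish; print(k,np.hypot(*k),np.degrees(np.arctan2(k[1],k[0])))
    P=sel(dish,.15,.058,.064); P=P[np.hypot(*(P[:,:2]-dish).T)>.075]; print('bracket',len(P),P.min(0),P.max(0))
    cal=np.load(f'pics/{n}0.npz')
z=np.load('pics/wrist0.npz'); print('wrist cam',-z['R'].T@z['t'], z['R'][2])
E
python3 -c "
import cv2
a=cv2.imread('pics/top0.png')[140:290,220:440]; cv2.imwrite('pics/top0c.png',cv2.resize(a,None,fx=3.5,fy=3.5,interpolation=cv2.INTER_CUBIC))"
```

```text
top
bench z -0.00024285789871709087
cup rim 151 [ 0.45732419 -0.2775595   0.027944  ] 0.07925614561784382
cup rim 151 [ 0.45732419 -0.2775595   0.027944  ] 0.07925614561784382
cup rim 151 [ 0.45732419 -0.2775595   0.027944  ] 0.07925614561784382
dish rim 311 [ 0.48990499 -0.03177315  0.06315289]
dish rim 348 [ 0.48995093 -0.03213249  0.06335288]
dish rim 348 [ 0.48995093 -0.03213249  0.06335288]
knob top 122 [ 0.56766211 -0.05972461  0.1117304 ] [ 0.56746025 -0.05909535  0.11195865] [ 0.56723405 -0.0591546   0.11074803]
[ 0.07771118 -0.02759212] 0.08246425411444551 -19.547909655532116
bracket 222 [ 0.5555464  -0.09635424  0.05831212] [ 0.61722242 -0.04144057  0.06396932]
side
bench z -0.0005723107370955022
cup rim 216 [ 0.45652333 -0.27960865  0.02810891] 0.07713255964704498
cup rim 216 [ 0.45652333 -0.27960865  0.02810891] 0.07713255964704498
cup rim 216 [ 0.45652333 -0.27960865  0.02810891] 0.07713255964704498
dish rim 206 [ 0.48898256 -0.03341852  0.06336229]
dish rim 256 [ 0.48897845 -0.03376611  0.06356721]
dish rim 256 [ 0.48897845 -0.03376611  0.06356721]
knob top 95 [ 0.56683472 -0.06337658  0.11011037] [ 0.56686721 -0.06453335  0.11052216] [ 0.56733212 -0.06128957  0.1091813 ]
[ 0.07785627 -0.02961047] 0.08329693236011435 -20.82291995442505
bracket 255 [ 0.55391891 -0.09746121  0.05805751] [ 0.61496242 -0.04655132  0.06398161]
wrist cam [0.07021056 0.62569831 0.38281866] [ 0.27721546 -0.06783431 -0.95841019]
```

View pics/top0c.png

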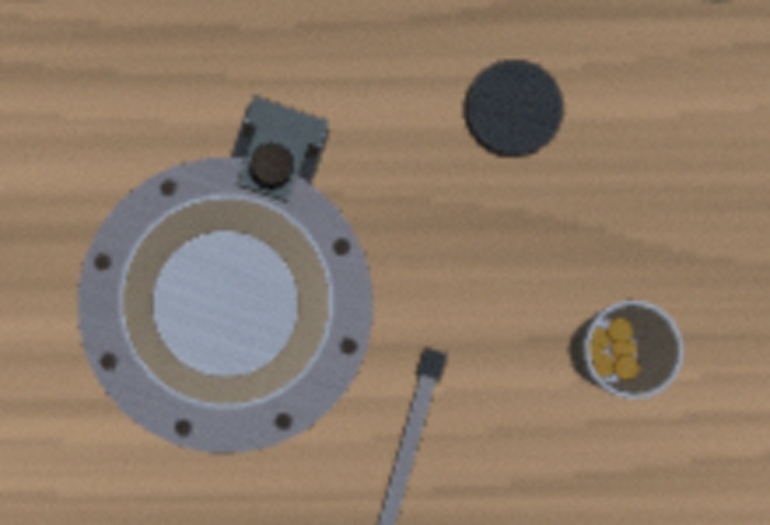

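```bash
cat >> h.py <<'E'
from scipy.spatial.transform import Rotation as Ro
def rows(p0,q0,wps,steps):
    """wps: list of (x,y,z,yaw_of_tool_x deg); rows linear between, steps per leg"""
    R=Ro.from_quat(q0).as_matrix(); y0=np.degrees(np.arctan2(R[1,0],R[0,0]))
    cur=np.array([*p0,y0]); out=[]
    for w,n in zip(wps,steps):
        w=np.array(w,float); w[3]=cur[3]+((w[3]-cur[3]+180)%360-180)
        for k in range(1,n+1):
            c=cur+(w-cur)*k/n
            s=R.T@(c[:3]-np.array(p0)); out.append([*np.round(s,4),round(float(np.radians(y0-c[3])),3)])
        cur=w
    print([[float(a) for a in o] for o in out]); return out
E
python3 - <<'E'
from h import *
from bench import read_state
s=read_state()
rows(s['ee_pos'],s['eef_rot'],[(.40,.42,.24,135),(.5,.10,.22,103)],[9,9])
E
```

```text
[[-0.0323, -0.0136, -0.002, 0.061], [-0.0645, -0.0273, -0.004, 0.122], [-0.0968, -0.0409, -0.006, 0.183], [-0.129, -0.0545, -0.008, 0.244], [-0.1613, -0.0681, -0.0099, 0.305], [-0.1936, -0.0818, -0.0119, 0.366], [-0.2258, -0.0954, -0.0139, 0.427], [-0.2581, -0.109, -0.0159, 0.488], [-0.2903, -0.1226, -0.0179, 0.549], [-0.3095, -0.1546, -0.0156, 0.611], [-0.3286, -0.1866, -0.0134, 0.673], [-0.3478, -0.2185, -0.0111, 0.735], [-0.3669, -0.2505, -0.0089, 0.797], [-0.386, -0.2824, -0.0066, 0.859], [-0.4052, -0.3144, -0.0044, 0.921], [-0.4243, -0.3463, -0.0021, 0.983], [-0.4435, -0.3783, 0.0001, 1.045], [-0.4626, -0.4102, 0.0024, 1.107]]
```

Call:
{"fn": "move_arm", "kwargs": {"series": [[-0.032,-0.014,-0.002,0.06],[-0.065,-0.027,-0.004,0.12],[-0.097,-0.041,-0.006,0.18],[-0.129,-0.055,-0.008,0.24],[-0.161,-0.068,-0.01,0.3],[-0.194,-0.082,-0.012,0.37],[-0.226,-0.095,-0.014,0.43],[-0.258,-0.109,-0.016,0.49],[-0.29,-0.123,-0.018,0.55],[-0.31,-0.155,-0.016,0.61],[-0.329,-0.187,-0.013,0.67],[-0.348,-0.218,-0.011,0.73],[-0.367,-0.25,-0.009,0.8],[-0.386,-0.282,-0.007,0.86],[-0.405,-0.314,-0.004,0.92],[-0.424,-0.346,-0.002,0.98],[-0.444,-0.378,0.0,1.05],[-0.463,-0.41,0.002,1.11]], "claw": 1}}

```text
time: 1.95
ee_pos: [0.5007, 0.0988, 0.2204]
eef_rot: [0.625, 0.781, 0.0, -0.0]
ft_force: [0.6, 1.1, 0.2]
width: 0.0873
```

Run:
```python
from h import *
from bench import read_state
s=read_state(); print(s['time'],s['ee_pos'],s['eef_rot'],s['joint_positions'])
rows(s['ee_pos'],s['eef_rot'],[(.457,-.2785,.20,70)],[10])
```

```text
1.95 [0.50065101 0.09883499 0.22040749] [ 6.24759456e-01  7.80817269e-01  8.81475778e-05 -7.99264035e-05] [-0.71643948  0.0703487   0.4565869   1.78503382 -0.03246938  1.29348799
 -0.03079189]
[[-0.0359, -0.0125, 0.002, 0.057], [-0.0717, -0.0251, 0.0041, 0.114], [-0.1076, -0.0376, 0.0061, 0.171], [-0.1434, -0.0501, 0.0081, 0.228], [-0.1793, -0.0627, 0.0102, 0.285], [-0.2151, -0.0752, 0.0122, 0.342], [-0.251, -0.0878, 0.0142, 0.399], [-0.2869, -0.1003, 0.0163, 0.456], [-0.3227, -0.1128, 0.0183, 0.513], [-0.3586, -0.1254, 0.0203, 0.57]]
```

Call:
{"fn": "move_arm", "kwargs": {"series": [[-0.036,-0.0125,0.002,0.06],[-0.072,-0.025,0.004,0.11],[-0.108,-0.0375,0.006,0.17],[-0.143,-0.05,0.008,0.23],[-0.179,-0.063,0.01,0.29],[-0.215,-0.075,0.012,0.34],[-0.251,-0.088,0.014,0.4],[-0.287,-0.1,0.016,0.46],[-0.323,-0.113,0.018,0.51],[-0.3585,-0.1255,0.0205,0.57],[-0.3585,-0.1255,0.0205,0.57]]}}

```text
time: 3.05
ee_pos: [0.4555, -0.2821, 0.1999]
eef_rot: [0.821, 0.571, -0.001, 0.001]
ft_force: [0.4, 1.0, -0.1]
width: 0.087
```

```bash
cat >> h.py <<'E'
def shot(n,name):
    from bench import imaging
    c=imaging.get_calibration(n); p,d=imaging.camera(n)
    cv2.imwrite(f"pics/{name}.png",p[:,:,::-1]); np.savez(f"pics/{name}.npz",p=p,d=d,**{k:np.array(v) for k,v in c.items()})
E
python3 - <<'E'
from h import *
from bench import read_state
s=read_state(); print(s['time'],s['ee_pos'],s['eef_rot'],s['joint_positions'])
shot('wrist','w1')
p,d,W=load('pics/w1.npz')
c=np.array([.457,-.2785])
D=np.hypot(W[...,0]-c[0],W[...,1]-c[1]); P=W[(D<.045)&(W[...,2]>.071)&(W[...,2]<.08)]
print(len(P),circ(P[:,:2]),np.median(P[:,2]))
rows(s['ee_pos'],s['eef_rot'],[(.457,-.2785,.021,70)],[8])
E
```

```text
3.05 [ 0.45554486 -0.28212232  0.19985638] [ 8.20820394e-01  5.71185070e-01 -1.03014607e-03  6.59236853e-04] [-0.2771811   0.17910757  0.83903626  1.76655048 -0.13726112  1.25704581
  0.24148752]
676 [ 0.45618966 -0.27732553  0.02798304] 0.07370688051998592
[[0.0005, 0.0, 0.0224, -0.001], [0.0011, 0.0, 0.0447, -0.001], [0.0016, 0.0, 0.0671, -0.002], [0.0022, 0.0001, 0.0894, -0.003], [0.0027, 0.0001, 0.1118, -0.004], [0.0033, 0.0001, 0.1341, -0.004], [0.0038, 0.0001, 0.1565, -0.005], [0.0043, 0.0001, 0.1788, -0.006]]
```

View pics/w1.png

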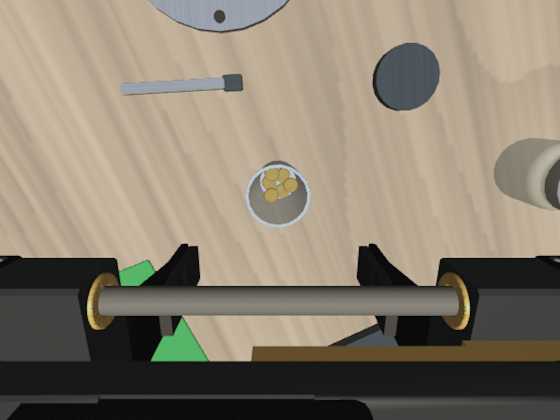

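Call:
{"fn": "move_arm", "kwargs": {"series": [[0.001,0.0,0.022,0],[0.002,0.0,0.045,0],[0.003,0.0,0.07,0],[0.004,0.0,0.095,0],[0.004,0.0,0.12,0],[0.004,0.0,0.14,0],[0.004,0.0,0.16,0],[0.004,0.0,0.172,0],[0.004,0.0,0.179,0],[0.004,0.0,0.179,0],[0.004,0.0,0.179,0]]}}

```text
time: 4.2
ee_pos: [0.4596, -0.2733, 0.0216]
eef_rot: [0.818, 0.575, 0.0, 0.0]
ft_force: [0.1, 0.1, 1.3]
width: 0.087
```

Run:
```python
from h import *
from bench import read_state
s=read_state(); print(s['time'],s['ee_pos'],s['eef_rot'],s['ft_force'])
shot('side','s2'); a=cv2.imread('pics/s2.png')[220:380,140:360]; cv2.imwrite('pics/s2c.png',cv2.resize(a,None,fx=3.5,fy=3.5))
```

```text
4.2 [ 0.45960979 -0.27326565  0.02163759] [8.18191820e-01 5.74945205e-01 3.00179832e-04 2.57533195e-04] [0.09900348 0.08760233 1.30494203]
```

View pics/s2c.png

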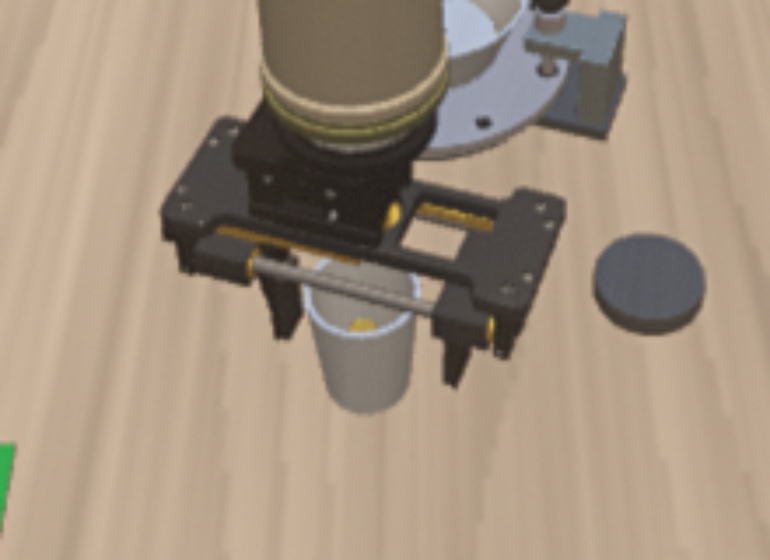

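Call:
{"fn": "move_arm", "kwargs": {"series": [[-0.005,0,0.002,0],[-0.005,0,0.002,0],[-0.005,0,0.002,0]]}}

```text
time: 4.55
ee_pos: [0.4574, -0.2782, 0.0192]
eef_rot: [0.818, 0.575, 0.0, 0.0]
ft_force: [0.6, 0.5, -0.7]
width: 0.0871
```

Call:
{"fn": "move_arm", "kwargs": {"series": [[0,0,0,0],[0,0,0,0],[0,0,0,0],[0,0,0,0],[0,0,0,0],[0,0,0,0],[0,0,0,0],[0,0,0,0]], "claw": -1, "newtons": 8}}

```text
time: 5.35
ee_pos: [0.4574, -0.2779, 0.019]
eef_rot: [0.818, 0.575, 0.0, -0.0]
ft_force: [-0.1, 0.2, 0.7]
width: 0.0568
```

Call:
{"fn": "move_arm", "kwargs": {"series": [[0,0,0,0],[0,0,0,0],[0,0,-0.005,0],[0,0,-0.01,0],[0,0,-0.01,0],[0,0,-0.01,0]], "claw": 0.6}}

```text
time: 5.95
ee_pos: [0.4577, -0.2779, 0.0293]
eef_rot: [0.818, 0.575, 0.0, 0.0]
ft_force: [-0.5, 0.2, -0.5]
width: 0.0693
```

Call:
{"fn": "move_arm", "kwargs": {"series": [[0,0,0,0],[0,0,0,0],[0,0,0,0],[0,0,0,0],[0,0,0,0],[0,0,0,0]], "claw": -1, "newtons": 7}}

```text
time: 6.55
ee_pos: [0.4573, -0.2779, 0.0289]
eef_rot: [0.818, 0.575, -0.0, -0.0]
ft_force: [-1.3, 0.9, -0.4]
width: 0.0577
```

Run:
```python
from h import *
from bench import read_state
s=read_state(); print(s['time'],s['ee_pos'],s['eef_rot'],s['ft_force'],s['width'])
shot('side','s3'); a=cv2.imread('pics/s3.png')[220:380,140:360]; cv2.imwrite('pics/s3c.png',cv2.resize(a,None,fx=3.5,fy=3.5))
```

```text
6.55 [ 0.45726261 -0.27788525  0.02887666] [ 8.18292891e-01  5.74801447e-01 -8.87605498e-05 -1.83518201e-04] [-1.32310801  0.92339807 -0.38230071] 0.05772905372702237
```

View pics/s3c.png

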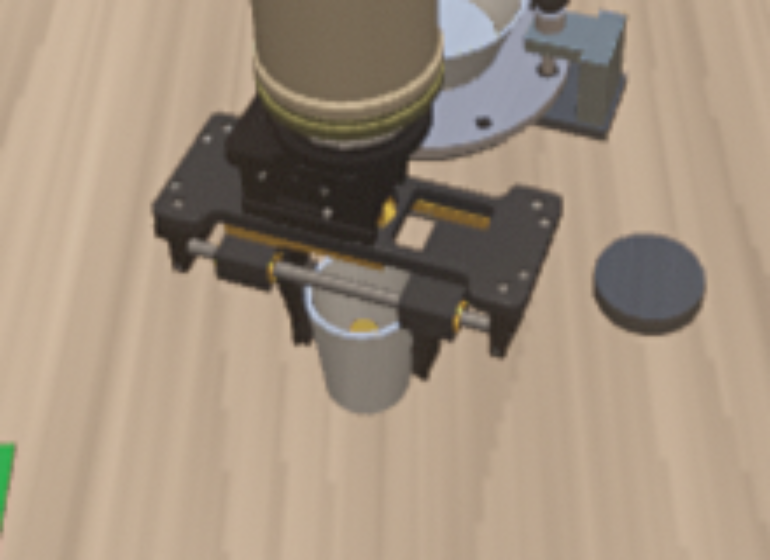

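Call:
{"fn": "move_arm", "kwargs": {"series": [[0,0,-0.003,0],[0,0,-0.008,0],[0,0,-0.015,0],[0,0,-0.025,0],[0,0,-0.04,0],[0,0,-0.06,0],[0,0,-0.08,0],[0,0,-0.1,0],[0,0,-0.12,0],[0,0,-0.14,0],[0,0,-0.155,0],[0,0,-0.165,0],[0,0,-0.17,0],[0,0,-0.17,0]]}}

```text
time: 8.0
ee_pos: [0.4576, -0.278, 0.1993]
eef_rot: [0.818, 0.575, 0.0, 0.0]
ft_force: [0.6, -0.4, -2.1]
width: 0.0576
```

Run:
```python
from h import *
from bench import read_state
s=read_state(); print(s['time'],s['ee_pos'],s['ft_force'],s['width'],s['joint_positions'])
shot('wrist','w4');shot('side','s4')
a=cv2.imread('pics/s4.png')[150:350,140:400]; b=cv2.imread('pics/w4.png')
cv2.imwrite('pics/s4c.png',cv2.resize(a,None,fx=3,fy=3))
rows(s['ee_pos'],s['eef_rot'],[(.642,-.088,.2,160)],[19])
```

```text
8.0 [ 0.4575552  -0.27796159  0.19930892] [ 0.60473914 -0.43561684 -2.10307177] 0.05758130564743998 [-0.28608241  0.17851555  0.84089113  1.76846271 -0.13995542  1.25592485
  0.24444953]
[[0.0127, 0.0057, -0.0, -0.083], [0.0254, 0.0115, -0.0001, -0.165], [0.0381, 0.0172, -0.0001, -0.248], [0.0508, 0.023, -0.0001, -0.33], [0.0635, 0.0287, -0.0002, -0.413], [0.0762, 0.0345, -0.0002, -0.495], [0.0889, 0.0402, -0.0002, -0.578], [0.1016, 0.0459, -0.0002, -0.66], [0.1143, 0.0517, -0.0003, -0.743], [0.127, 0.0574, -0.0003, -0.825], [0.1397, 0.0632, -0.0003, -0.908], [0.1524, 0.0689, -0.0004, -0.99], [0.1651, 0.0747, -0.0004, -1.073], [0.1778, 0.0804, -0.0004, -1.155], [0.1905, 0.0861, -0.0005, -1.238], [0.2032, 0.0919, -0.0005, -1.32], [0.2159, 0.0976, -0.0005, -1.403], [0.2286, 0.1034, -0.0006, -1.485], [0.2413, 0.1091, -0.0006, -1.568]]
```

View pics/s4c.png

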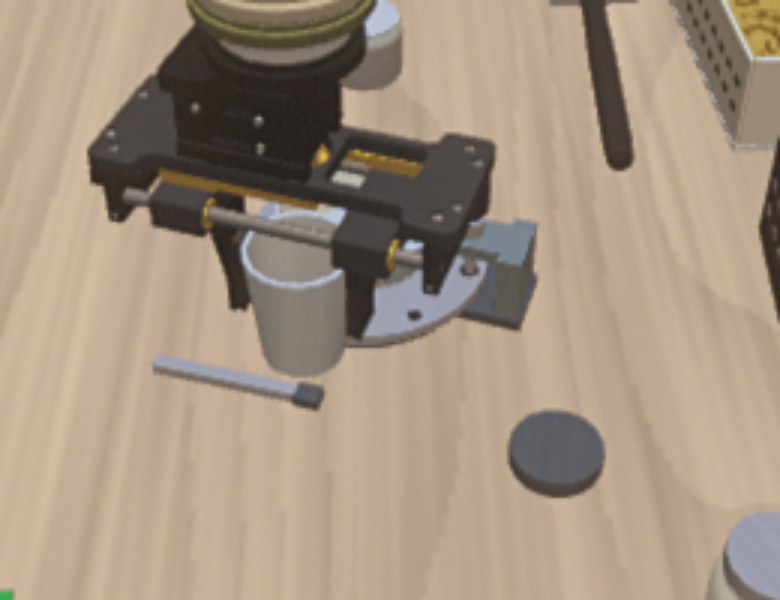

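View pics/w4.png

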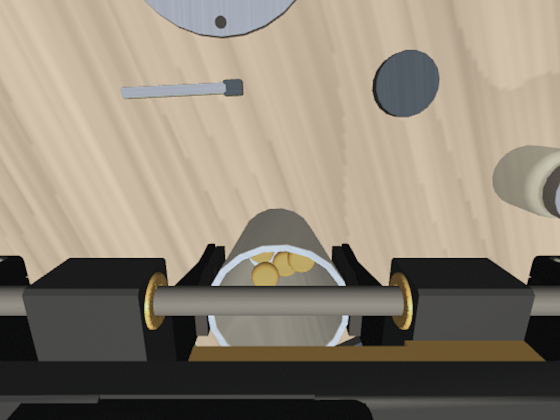

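Call:
{"fn": "move_arm", "kwargs": {"series": [[0.008,0.004,0,-0.05],[0.02,0.009,0,-0.13],[0.034,0.015,0,-0.22],[0.048,0.022,0,-0.31],[0.063,0.029,0,-0.41],[0.078,0.035,0,-0.51],[0.092,0.042,0,-0.6],[0.107,0.048,0,-0.7],[0.121,0.055,0,-0.79],[0.136,0.061,0,-0.89],[0.15,0.068,0,-0.98],[0.165,0.075,0,-1.08],[0.18,0.081,0,-1.18],[0.194,0.088,0,-1.27],[0.209,0.094,0,-1.37],[0.223,0.101,0,-1.46],[0.233,0.105,0,-1.52],[0.24,0.108,0,-1.56],[0.241,0.109,0,-1.57],[0.241,0.109,0,-1.57]]}}

```text
time: 10.1
ee_pos: [0.6414, -0.0886, 0.1985]
eef_rot: [0.173, 0.985, -0.0, -0.0]
ft_force: [0.1, -0.1, -1.7]
width: 0.0582
```

Run:
```python
from h import *
from bench import read_state
s=read_state(); print(s['time'],s['ee_pos'],s['ft_force'],s['width'],s['joint_positions'])
R=Ro.from_quat(s['eef_rot']).as_matrix(); print(np.degrees(np.arctan2(R[1,0],R[0,0])))
shot('wrist','w5');shot('side','s5')
a=cv2.imread('pics/s5.png')[100:300,180:440]
cv2.imwrite('pics/s5c.png',cv2.resize(a,None,fx=3,fy=3))
p,d,W=load('pics/w5.npz')
m=(W[...,2]>.10)&(W[...,2]<.13)&(np.hypot(W[...,0]-.567,W[...,1]+.061)<.05)
P=W[m]; print(len(P)); 
if len(P): print(np.median(P,0), P.min(0),P.max(0))
c=np.array([.489,-.033])
for i in range(2):
    D=np.hypot(W[...,0]-c[0],W[...,1]-c[1]); P=W[(D<.075)&(W[...,2]>.066)&(W[...,2]<.075)]; q=circ(P[:,:2]); c=q[:2]; print(len(P),q)
```

```text
10.1 [ 0.64143587 -0.08860393  0.1984965 ] [ 0.08532629 -0.08522598 -1.66591472] 0.058196983936082546 [-0.28786781  0.41776214  0.47863614  1.45220209 -0.19373629  1.31949663
  1.42678918]
160.06757127459124
963
[ 0.56711977 -0.05965505  0.11075921] [ 0.55462399 -0.07225116  0.10778703] [ 0.57991097 -0.04690391  0.11296814]
1240 [ 0.48934838 -0.03208249  0.0633496 ]
1240 [ 0.48934838 -0.03208249  0.0633496 ]
```

View pics/s5c.png

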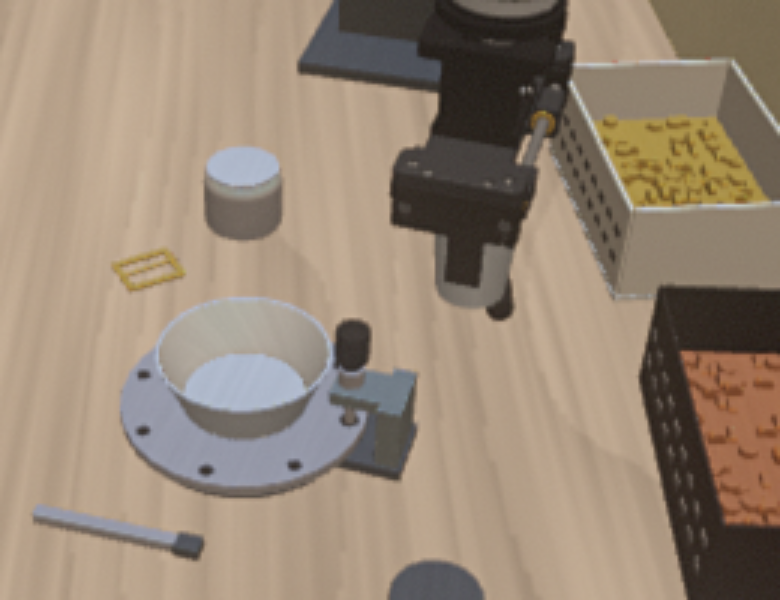

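View pics/w5.png

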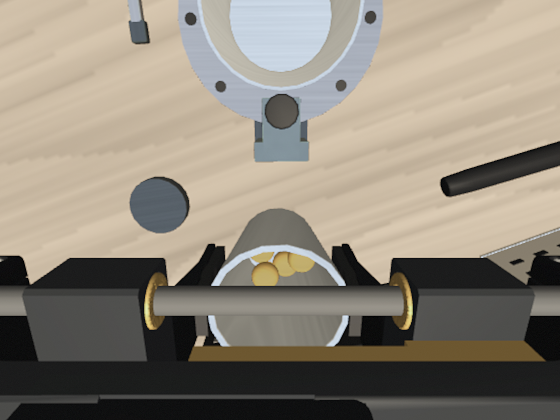

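Call:
{"fn": "move_arm", "kwargs": {"series": [[0.004,0,0.01,0],[0.01,0.001,0.025,0],[0.016,0.001,0.04,0],[0.022,0.001,0.055,0],[0.027,0.001,0.067,0],[0.03,0.001,0.0735,0],[0.036,0.001,0.0735,0],[0.042,0.001,0.0735,0],[0.047,0.001,0.071,0],[0.052,0.001,0.068,0],[0.057,0.001,0.066,0],[0.063,0.001,0.065,0],[0.069,0.001,0.064,0],[0.074,0.001,0.0635,0],[0.074,0.001,0.0635,0]]}}

```text
time: 11.7
ee_pos: [0.572, -0.0618, 0.1357]
eef_rot: [0.172, 0.985, 0.0, 0.0]
ft_force: [0.4, 0.1, -0.8]
width: 0.0577
```

```bash
cat > look.py <<'E'
import sys
from h import *
from bench import read_state
n=sys.argv[1]
s=read_state(); print(s['time'],s['ee_pos'],s['ft_force'],s['width'])
k=np.array([.567,-.060]); v=np.array(s['ee_pos'][:2])-k; a=np.array([np.cos(np.radians(160)),np.sin(np.radians(160))]); print('u,lat',v@a, v@np.array([-a[1],a[0]]))
shot('wrist','w'+n);shot('side','s'+n)
a=cv2.imread(f'pics/s{n}.png')[100:300,170:370]; b=cv2.imread(f'pics/w{n}.png')
a=cv2.resize(a,None,fx=2.1,fy=2.1); b=cv2.resize(b[:,100:460],(360,420))
cv2.imwrite(f'pics/c{n}.png',np.hstack([a,b]))
E
python3 look.py 6
```

```text
11.7 [ 0.57204159 -0.06177019  0.13572698] [ 0.44321474  0.10170787 -0.77202141] 0.057667454276030955
u,lat -0.005342988243387298 -6.089656661622722e-05
```

View pics/c6.png

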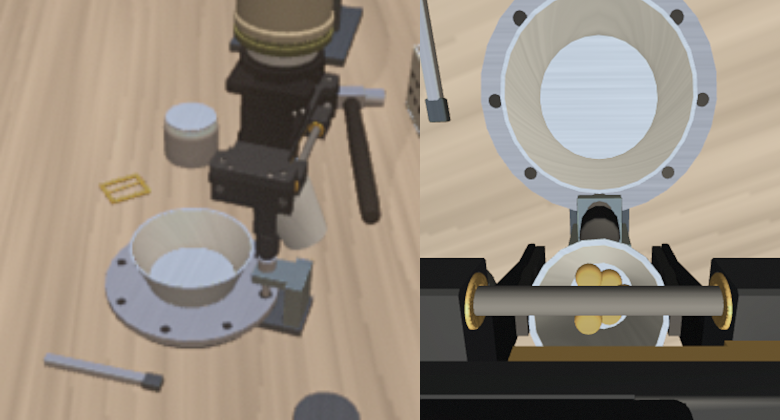

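Call:
{"fn": "move_arm", "kwargs": {"series": [[0.004,0,0.0005,0],[0.008,0,0.001,0],[0.012,0,0.002,0],[0.016,0,0.0035,0],[0.02,0,0.005,0],[0.0235,0,0.007,0],[0.027,0,0.009,0],[0.03,0,0.011,0],[0.03,0,0.011,0]]}}

```text
time: 12.7
ee_pos: [0.5437, -0.0517, 0.1242]
eef_rot: [0.172, 0.985, 0.0, -0.0]
ft_force: [0.1, 0.1, 1.7]
width: 0.0579
```

```bash
python3 look.py 7
```

```text
12.7 [ 0.5437424  -0.0516741   0.12421204] [0.12045487 0.08450426 1.6955589 ] 0.05794038218574051
u,lat 0.024702620531094906 0.00013078425670193182
```

View pics/c7.png

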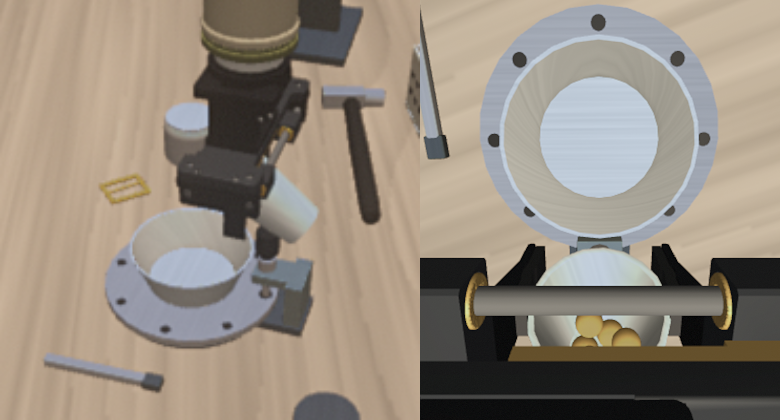

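Call:
{"fn": "move_arm", "kwargs": {"series": [[0.003,0,0.0025,0],[0.006,0,0.005,0],[0.009,0,0.008,0],[0.012,0,0.011,0],[0.014,0,0.0145,0],[0.0165,0,0.018,0],[0.0165,0,0.018,0]]}}

```text
time: 13.5
ee_pos: [0.5281, -0.0461, 0.1059]
eef_rot: [0.172, 0.985, -0.0, -0.0]
ft_force: [-1.1, 1.4, 1.1]
width: 0.0577
```

```bash
python3 look.py 8
```

```text
13.5 [ 0.52812555 -0.04610516  0.10590535] [-1.10247391  1.3826671   1.11216639] 0.057688818182292725
u,lat 0.04128234699755789 0.00023896478398235675
```

View pics/c8.png

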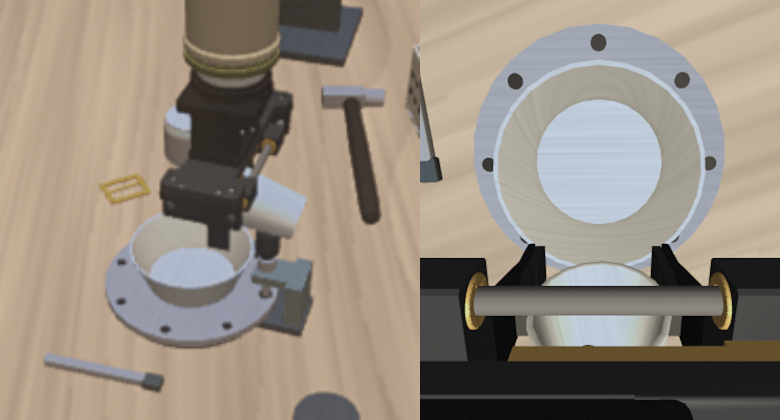

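Call:
{"fn": "move_arm", "kwargs": {"series": [[0.002,0,0.0035,0],[0.004,0,0.007,0],[0.006,0,0.009,0],[0.008,0,0.0115,0],[0.01,0,0.014,0],[0.01,0,0.014,0],[0.01,0,0.014,0]]}}

```text
time: 14.3
ee_pos: [0.5192, -0.0428, 0.0925]
eef_rot: [0.173, 0.985, 0.0, -0.0]
ft_force: [-0.8, -0.6, 0.8]
width: 0.0574
```

```bash
python3 look.py 9
```

```text
14.3 [ 0.5192307  -0.04284043  0.09251754] [-0.77433451 -0.57968614  0.83927849] 0.057381847005209395
u,lat 0.0507573728273664 0.00021334346761679328
```

View pics/c9.png

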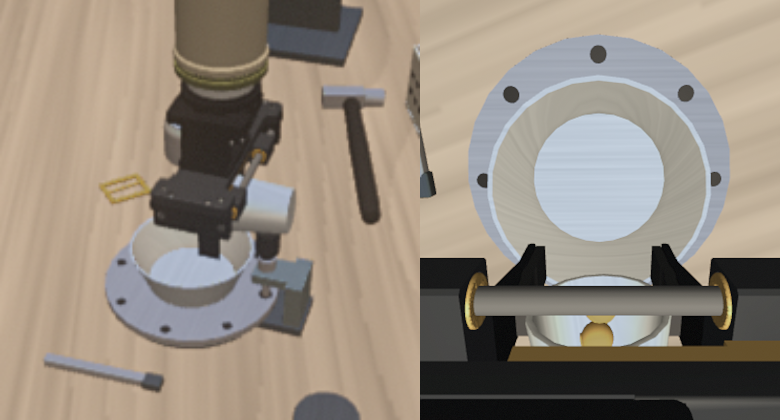

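Call:
{"fn": "move_arm", "kwargs": {"series": [[0.001,0,0.002,0],[0.0015,0,0.004,0],[0.002,0,0.006,0],[0.0025,0,0.008,0],[0.003,0,0.01,0],[0.003,0,0.01,0],[0.003,0,0.01,0],[0.003,0,0.01,0]]}}

```text
time: 15.2
ee_pos: [0.517, -0.0418, 0.0835]
eef_rot: [0.173, 0.985, 0.0, 0.0]
ft_force: [-7.3, 0.7, 14.1]
width: 0.0579
```

```bash
python3 look.py 10
```

```text
15.2 [ 0.51695001 -0.04183527  0.08347274] [-7.28603868  0.74592631 14.14200808] 0.05789479203315342
u,lat 0.053244309016522905 4.88416481827552e-05
```

View pics/c10.png

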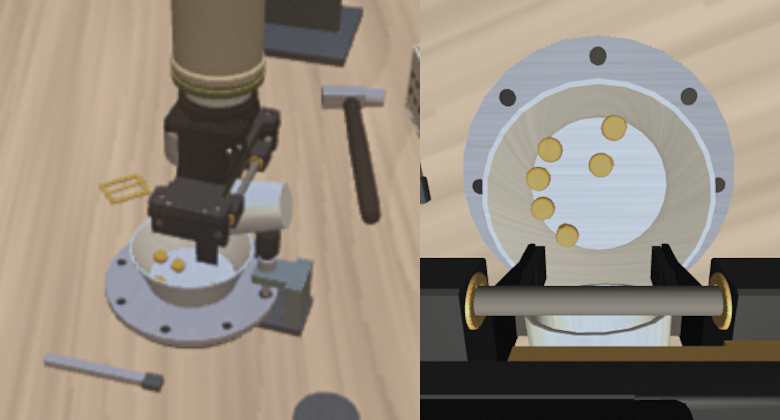

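Call:
{"fn": "move_arm", "kwargs": {"series": [[-0.001,0,-0.004,0],[-0.001,0,-0.01,0],[0,0,-0.018,0],[0,0,-0.028,0],[0,0,-0.04,0],[0,0,-0.055,0],[0,0,-0.07,0],[0,0,-0.085,0],[0,0,-0.095,0],[0,0,-0.1,0],[0,0,-0.1,0]]}}

```text
time: 16.4
ee_pos: [0.5168, -0.0419, 0.1831]
eef_rot: [0.173, 0.985, 0.0, 0.0]
ft_force: [-0.1, -0.3, -1.6]
width: 0.0577
```

```bash
python3 look.py 11
```

```text
16.4 [ 0.51678933 -0.04186293  0.18314303] [-0.13649524 -0.27225128 -1.56041733] 0.05773807044290351
u,lat 0.05338583545334717 0.000129789795341141
```

View pics/c11.png

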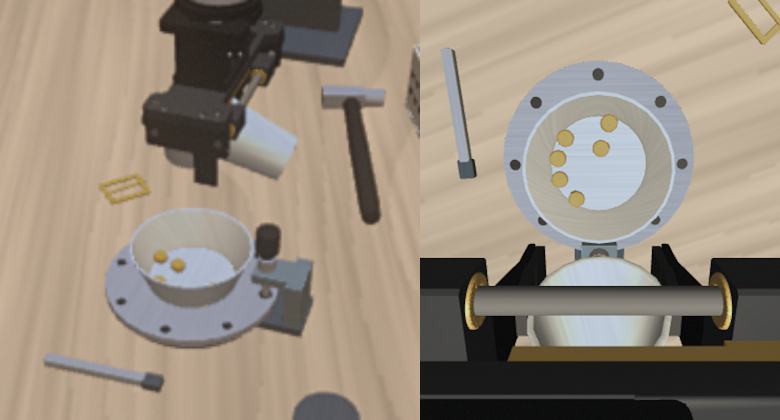

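Run:
```python
from h import *
from bench import read_state
s=read_state()
rows(s['ee_pos'],s['eef_rot'],[(.457,-.278,.183,160)],[12])
```

```text
[[-0.002, -0.0202, -0.0001, 0.0], [-0.0041, -0.0404, -0.0002, 0.0], [-0.0061, -0.0606, -0.0002, 0.001], [-0.0082, -0.0807, -0.0003, 0.001], [-0.0102, -0.1009, -0.0004, 0.001], [-0.0123, -0.1211, -0.0005, 0.001], [-0.0143, -0.1413, -0.0005, 0.001], [-0.0164, -0.1615, -0.0006, 0.002], [-0.0184, -0.1817, -0.0007, 0.002], [-0.0204, -0.2019, -0.0008, 0.002], [-0.0225, -0.2221, -0.0008, 0.002], [-0.0245, -0.2422, -0.0009, 0.002]]
```

Call:
{"fn": "move_arm", "kwargs": {"series": [[-0.001,-0.01,0,0],[-0.003,-0.03,0,0],[-0.005,-0.05,0,0],[-0.007,-0.075,0,0],[-0.01,-0.1,0,0],[-0.0125,-0.125,0,0],[-0.015,-0.15,0,0],[-0.0175,-0.175,0,0],[-0.02,-0.2,0,0],[-0.0225,-0.222,0,0],[-0.024,-0.237,0,0],[-0.0245,-0.242,0,0],[-0.0245,-0.242,0,0]]}}

```text
time: 17.8
ee_pos: [0.4566, -0.2785, 0.1821]
eef_rot: [0.173, 0.985, -0.0, -0.0]
ft_force: [0.3, 0.8, -0.5]
width: 0.0576
```

Call:
{"fn": "move_arm", "kwargs": {"series": [[0,0,0.01,0],[0,0,0.02,0],[0,0,0.03,0],[0,0,0.04,0],[0,0,0.045,0],[0,0,0.05,0],[0,0,0.05,0]], "newtons": 4}}

```text
time: 18.5
ee_pos: [0.457, -0.2777, 0.1319]
eef_rot: [0.173, 0.985, 0.0, -0.0]
ft_force: [-1.4, -0.4, -0.0]
width: 0.0578
```

Run:
```python
from h import *
from bench import read_state
s=read_state(); print(s['time'],s['ee_pos'],s['ft_force'],s['width'],s['joint_positions'])
shot('wrist','w12');shot('side','s12')
a=cv2.imread('pics/s12.png')[180:380,150:350]; b=cv2.imread('pics/w12.png')
a=cv2.resize(a,None,fx=2.1,fy=2.1); b=cv2.resize(b[:,100:460],(360,420))
cv2.imwrite('pics/c12.png',np.hstack([a,b]))
```

```text
18.5 [ 0.45702611 -0.27767395  0.13189402] [-1.4257471  -0.35304946 -0.04208448] 0.057793480617667925 [-0.10999729  0.23059325  0.64982294  1.84359203 -0.15415582  1.11877056
  1.81877417]
```

View pics/c12.png

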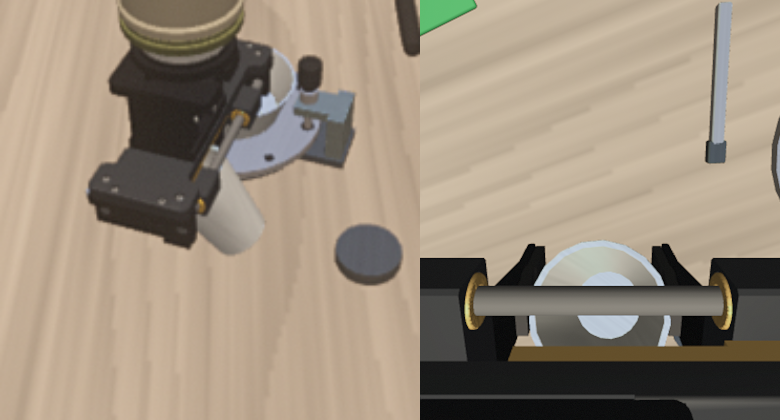

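Call:
{"fn": "move_arm", "kwargs": {"series": [[0.01,0,0.005,0],[-0.01,0,0.01,0],[0.01,0,0.015,0],[-0.01,0,0.02,0],[0.01,0,0.025,0],[-0.01,0,0.03,0],[0,0,0.03,0],[0,0,0.03,0]], "newtons": 3}}

```text
time: 19.4
ee_pos: [0.4559, -0.2776, 0.1023]
eef_rot: [0.173, 0.985, 0.0, -0.0]
ft_force: [0.5, -0.7, -0.8]
width: 0.0577
```

```bash
cat > look2.py <<'E'
import sys
from h import *
from bench import read_state
n=sys.argv[1]
s=read_state(); print(s['time'],s['ee_pos'],s['ft_force'],s['width'])
shot('wrist','w'+n);shot('side','s'+n)
a=cv2.imread(f'pics/s{n}.png')[180:380,150:350]; b=cv2.imread(f'pics/w{n}.png')
a=cv2.resize(a,None,fx=2.1,fy=2.1); b=cv2.resize(b[:,100:460],(360,420))
cv2.imwrite(f'pics/c{n}.png',np.hstack([a,b]))
E
python3 look2.py 13
```

```text
19.4 [ 0.45594032 -0.27761754  0.10225867] [ 0.54857219 -0.7287482  -0.84999903] 0.05772578122886739
```

View pics/c13.png

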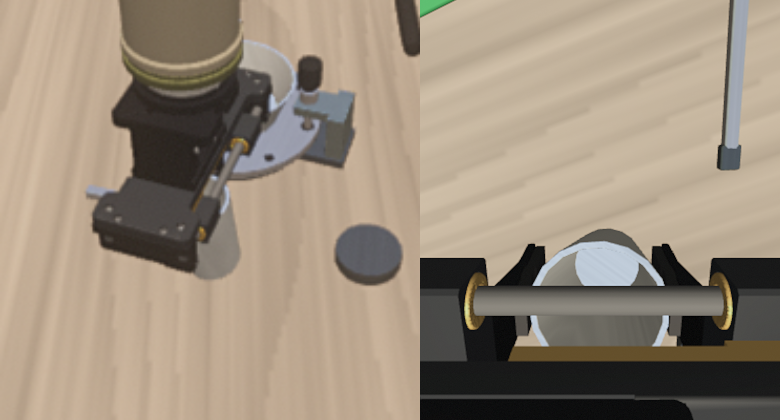

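Call:
{"fn": "move_arm", "kwargs": {"series": [[0,0,0.012,0],[0,0,0.025,0],[0,0,0.038,0],[0,0,0.05,0],[0,0,0.058,0],[0,0,0.063,0],[0,0,0.067,0],[0,0,0.07,0],[0,0,0.072,0],[0,0,0.074,0],[0,0,0.074,0]]}}

```text
time: 20.6
ee_pos: [0.4576, -0.2779, 0.0287]
eef_rot: [0.172, 0.985, -0.0, 0.0]
ft_force: [1.7, -0.3, 2.7]
width: 0.058
```

```bash
python3 look2.py 14
```

```text
20.6 [ 0.4576468  -0.27790071  0.02874126] [ 1.71894301 -0.30445609  2.65532565] 0.05796951967665571
```

View pics/c14.png

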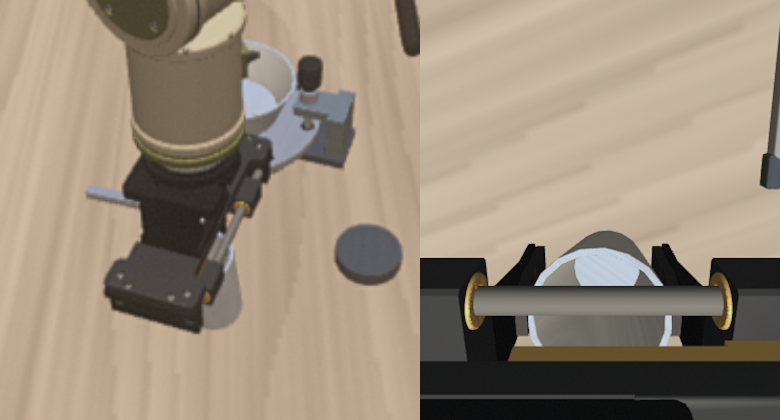

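Call:
{"fn": "move_arm", "kwargs": {"series": [[-0.002,0,0.001,0],[-0.004,0,0.002,0],[-0.006,0,0.003,0],[-0.006,0,0.004,0],[-0.006,0,0.004,0]]}}

```text
time: 21.2
ee_pos: [0.4628, -0.2796, 0.0242]
eef_rot: [0.172, 0.985, 0.0, -0.0]
ft_force: [1.0, 1.7, 2.4]
width: 0.0575
```

```bash
python3 look2.py 15
```

```text
21.2 [ 0.46282429 -0.27964581  0.02420608] [0.97903111 1.65233171 2.40334736] 0.057459145408189145
```

View pics/c15.png

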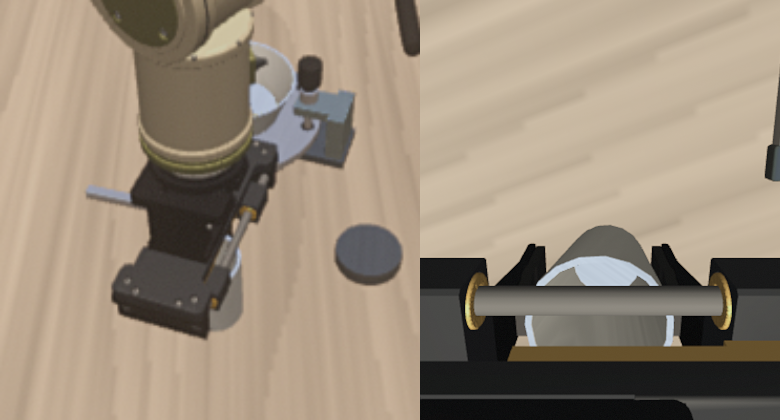

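Call:
{"fn": "move_arm", "kwargs": {"series": [[0,0,0,0],[0,0,0,0],[0,0,0,0],[0,0,0,0],[0,0,0,0],[0,0,0,0]], "claw": 0.7}}

```text
time: 21.9
ee_pos: [0.4629, -0.2799, 0.0245]
eef_rot: [0.173, 0.985, 0.0, -0.0]
ft_force: [0.1, 0.1, -0.1]
width: 0.0741
```

```bash
python3 look2.py 16
```

```text
21.9 [ 0.46288013 -0.27986676  0.02447246] [ 0.06497572  0.14532214 -0.11441847] 0.07408803243751225
```

View pics/c16.png

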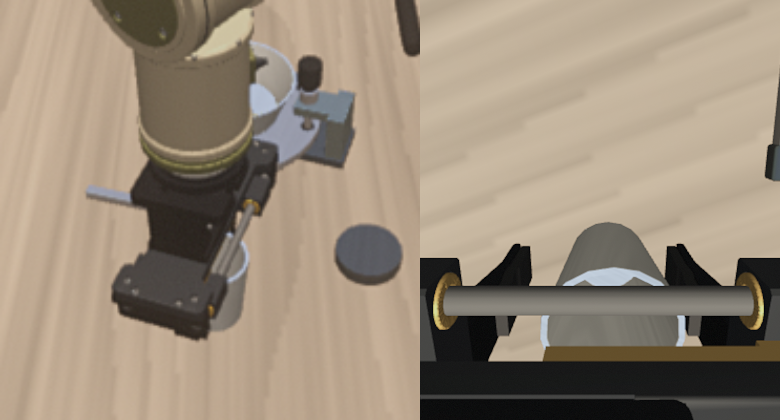

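Call:
{"fn": "move_arm", "kwargs": {"series": [[0,0,0,0],[0,0,0,0],[0,0,0,0],[0,0,-0.01,0],[0,0,-0.025,0],[0,0,-0.05,0],[0,0,-0.08,0],[0,0,-0.12,0],[0,0,-0.16,0],[0,0,-0.19,0],[0,0,-0.2,0],[0,0,-0.2,0]], "claw": 1}}

```text
time: 23.2
ee_pos: [0.4635, -0.2803, 0.2266]
eef_rot: [0.173, 0.985, -0.0, 0.002]
ft_force: [0.0, -0.4, -0.6]
width: 0.0871
```

```bash
python3 look2.py 17
python3 - <<'E'
from h import *
from bench import read_state
s=read_state();rows(s['ee_pos'],s['eef_rot'],[(.567,-.060,.2,160)],[10])
p,d,W=load('pics/w17.npz')
c=np.array([.462,-.28]); D=np.hypot(W[...,0]-c[0],W[...,1]-c[1]); P=W[(D<.045)&(W[...,2]>.071)&(W[...,2]<.08)]
print(len(P),circ(P[:,:2]),np.median(P[:,2]),P[:,2].std())
E
```

```text
23.2 [ 0.46349898 -0.28032593  0.2265659 ] [ 0.04497028 -0.366751   -0.62985174] 0.08708126754740862
[[-0.0024, 0.0242, 0.0024, 0.0], [-0.0047, 0.0484, 0.0048, 0.0], [-0.0071, 0.0726, 0.0072, 0.001], [-0.0095, 0.0968, 0.0095, 0.001], [-0.0118, 0.121, 0.0119, 0.001], [-0.0142, 0.1452, 0.0143, 0.001], [-0.0166, 0.1694, 0.0167, 0.002], [-0.0189, 0.1936, 0.0191, 0.002], [-0.0213, 0.2178, 0.0215, 0.002], [-0.0237, 0.242, 0.0238, 0.002]]
556 [ 0.47161166 -0.27737074  0.02795791] 0.07361895331069468 0.0008589543802010844
```

View pics/c17.png

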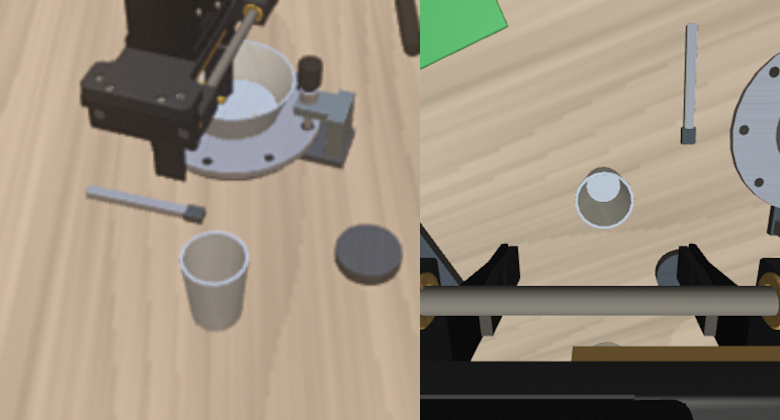

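Call:
{"fn": "move_arm", "kwargs": {"series": [[-0.001,0.012,0.002,0],[-0.003,0.036,0.005,0],[-0.006,0.06,0.007,0],[-0.008,0.085,0.01,0],[-0.011,0.11,0.012,0],[-0.013,0.135,0.014,0],[-0.016,0.16,0.017,0],[-0.018,0.185,0.019,0],[-0.021,0.21,0.021,0],[-0.023,0.23,0.023,0],[-0.0237,0.242,0.024,0],[-0.0237,0.242,0.024,0],[-0.0237,0.242,0.024,0]]}}

```text
time: 24.6
ee_pos: [0.5671, -0.0612, 0.2003]
eef_rot: [0.173, 0.985, -0.0, -0.0]
ft_force: [-0.3, 0.5, -0.2]
width: 0.0872
```

```bash
python3 look.py 18
python3 - <<'E'
from h import *
p,d,W=load('pics/w18.npz')
D=np.hypot(W[...,0]-.567,W[...,1]+.060); P=W[(D<.03)&(W[...,2]>.107)&(W[...,2]<.118)]
print(len(P),P.mean(0),(P.min(0)+P.max(0))/2)
E
```

```text
24.6 [ 0.56712605 -0.06122593  0.20034613] [-0.33702861  0.5165654  -0.15889975] 0.08718910501897055
u,lat -0.0005377426702371639 0.001108886619538391
744 [ 0.5665275  -0.05943466  0.11064831] [ 0.5669506  -0.05949562  0.10995969]
```

View pics/c18.png

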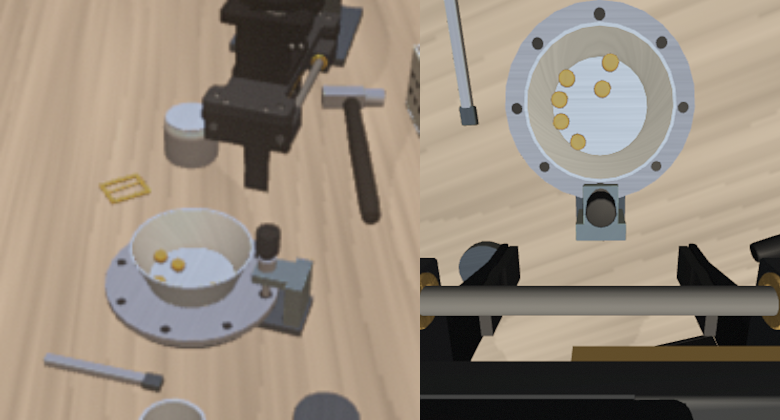

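Call:
{"fn": "move_arm", "kwargs": {"series": [[0,0.001,0.01,0],[0,0.0015,0.03,0],[0,0.0015,0.05,0],[0,0.0015,0.07,0],[0,0.0015,0.09,0],[0,0.0015,0.105,0],[0,0.0015,0.113,0],[0,0.0015,0.117,0],[0,0.0015,0.117,0],[0,0.0015,0.117,0]]}}

```text
time: 25.7
ee_pos: [0.5685, -0.059, 0.0842]
eef_rot: [0.173, 0.985, 0.0, 0.001]
ft_force: [-0.0, 0.1, 0.2]
width: 0.0872
```

Call:
{"fn": "move_arm", "kwargs": {"series": [[0,0,0,0],[0,0,0,0],[0,0,0,0],[0,0,0,0],[0,0,0,0],[0,0,0,0],[0,0,0,0],[0,0,0,0],[0,0,0,0],[0,0,0,0],[0,0,0,0],[0,0,0,0]], "claw": -1, "newtons": 45}}

```text
time: 26.9
ee_pos: [0.5679, -0.0593, 0.0835]
eef_rot: [0.173, 0.985, -0.0, -0.0]
ft_force: [-0.3, -2.8, 0.6]
width: 0.0252
```

```bash
python3 look.py 19
```

```text
26.9 [ 0.56786301 -0.0592571   0.08351701] [-0.25677592 -2.78360579  0.60460525] 0.025188217282699998
u,lat -0.0005568814028472179 -0.0009932610937724564
```

View pics/c19.png

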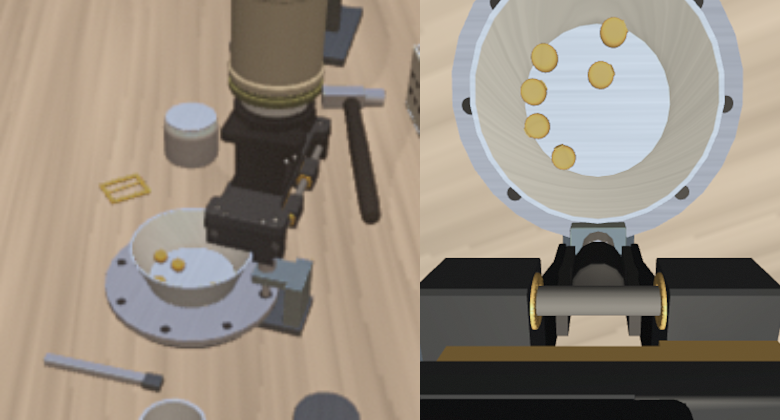

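Call:
{"fn": "move_arm", "kwargs": {"series": [[0,0,-0.002,0],[0,0,-0.004,0],[0,0,-0.006,0],[0,0,-0.008,0],[0,0,-0.01,0],[0,0,-0.012,0],[0,0,-0.014,0],[0,0,-0.016,0],[0,0,-0.018,0],[0,0,-0.018,0],[0,0,-0.018,0]]}}

```text
time: 28.1
ee_pos: [0.5677, -0.0592, 0.1011]
eef_rot: [0.173, 0.985, -0.0, -0.0]
ft_force: [2.8, -4.7, -12.2]
width: 0.0246
```

Call:
{"fn": "move_arm", "kwargs": {"series": [[0,0,-0.001,0],[0,0,-0.002,0],[0,0,-0.003,0],[0,0,-0.003,0],[0,0,-0.003,0],[0,0,-0.003,0]]}}

```text
time: 28.7
ee_pos: [0.5677, -0.0592, 0.1036]
eef_rot: [0.173, 0.985, -0.0, -0.0]
ft_force: [4.1, -6.4, -15.1]
width: 0.0251
```

```bash
python3 look.py 20
```

```text
28.7 [ 0.56770663 -0.05919767  0.10364439] [  4.1156598   -6.36626781 -15.08976308] 0.025133363298894696
u,lat -0.00038959996535729304 -0.0009956267799204853
```

```bash
python3 -c "
import cv2
a=cv2.imread('pics/s20.png')[180:270,200:340]; b=cv2.imread('pics/s18.png')[180:270,200:340]
import numpy as np
cv2.imwrite('pics/z20.png',np.hstack([cv2.resize(x,(395,395*90//140)) for x in (b,a)]))"
```

```text
(no output)
```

View pics/z20.png

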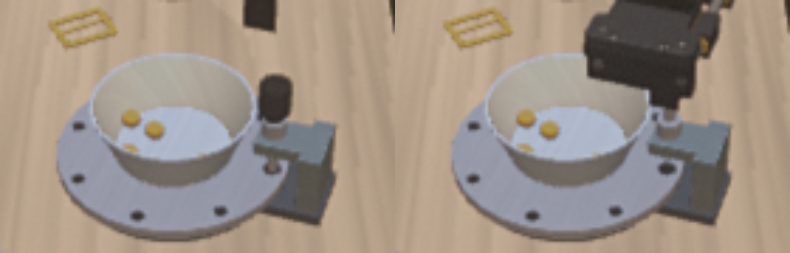

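View pics/c20.png

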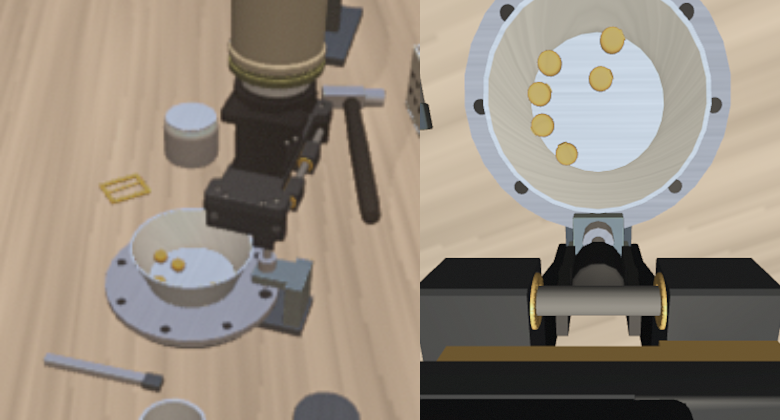

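Call:
{"fn": "move_arm", "kwargs": {"series": [[0,0,-0.0005,0],[0,0,-0.001,0],[0,0,-0.001,0],[0,0,-0.001,0]], "newtons": 55}}

```text
time: 29.2
ee_pos: [0.5676, -0.0591, 0.1038]
eef_rot: [0.173, 0.985, -0.001, -0.0]
ft_force: [8.9, -6.0, -24.6]
width: 0.025
```

Call:
{"fn": "move_arm", "kwargs": {"series": [[0,0,0,0],[0,0,0,0],[0,0,0,0],[0,0,0,0],[0,0,0,0],[0,0,0,0],[0,0,0,0],[0,0,0,0]]}}

```text
time: 30.0
ee_pos: [0.5676, -0.0592, 0.1037]
eef_rot: [0.173, 0.985, -0.001, -0.0]
ft_force: [8.7, -6.7, -24.9]
width: 0.0245
```

Run:
```python
from h import *
from bench import read_state
shot('top','t21'); shot('side','s21'); s=read_state(); print(s['time'],s['ee_pos'],s['ft_force'],s['width'])
a=cv2.imread('pics/s21.png'); b=cv2.imread('pics/t21.png')
cv2.imwrite('pics/c21.png',np.vstack([np.hstack([cv2.resize(a[150:340,170:350],(380,400)),cv2.resize(b[120:300,130:450],(420,400))])]))
p,d,W=load('pics/s21.npz')
c=np.array([.4716,-.2774]); D=np.hypot(W[...,0]-c[0],W[...,1]-c[1]); P=W[(D<.045)&(W[...,2]>.071)&(W[...,2]<.08)]; print(len(P),circ(P[:,:2]))
```

```text
30.1 [ 0.5676106  -0.05918484  0.10373385] [  9.34747783  -5.82017838 -24.77795562] 0.02453125302066617
202 [ 0.47185928 -0.27929804  0.02812671]
```

View pics/c21.png

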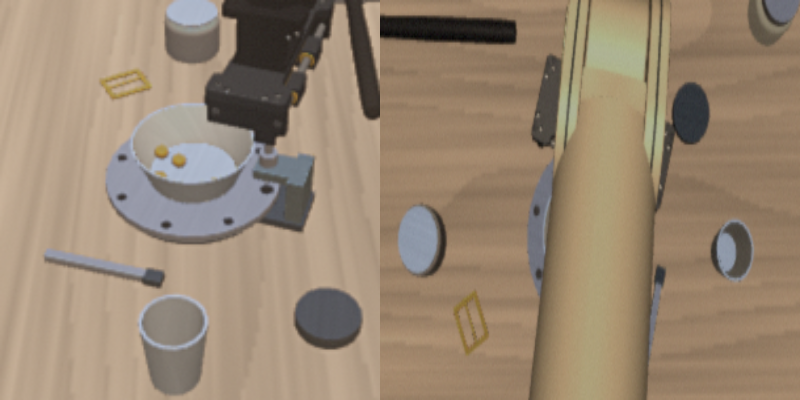

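The picture shows the cup upright and empty at about (173,345), the balls in the dish, the other things where they were, and the knob held up with the force steady. I'm handing in the job.

```bash
python3 -c "
from bench import r
print(r.close_job())"
```

```text
the job is handed in; nothing more can be done
None
```

The job is done and handed in at about 30 s. All six balls are in the dish, the empty cup is back on the bench, and the gripper is holding the plunger fully up.

- **Pouring:** The arm can only turn the tool about its vertical axis. I gripped the cup high and lightly, and tipped it in the fingers by drawing its wall over the plunger knob. All six balls showed in the dish in the wrist camera.
- **Cup:** It swung back down with a light grip and a small shake. It now stands empty and upright at about (0.472, -0.278) m, about 15 mm from where it started.
- **Plunger:** The knob is gripped at 55 N and raised 20 mm. The next 1 mm commanded moved it only 0.2 mm, and the pull rose from 15 to 25 N, so it is against its stop. The side view shows the pin out of its hole. The hold then stayed steady for 0.8 s with no slip.

**What I could not confirm:** At the end of the pour the wrist force reached about 14 N, probably the cup touching the gripper body. This is well under the 40 N limit. The arm blocked part of the last top view, so I saw the tin, buckle, block and jar only by eye, with no visible change, and the punch and hammer only in part.

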